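# Hang the keyhole tumbler holder and put the tumbler in it

### The arm

A 6-joint arm with a two-finger parallel gripper is mounted at the origin on the work surface. World frame = base frame: x ahead of the robot, y to its left, z up, the work surface at z = 0. Lengths are in m, angles in degrees, forces in N, time in s.
With the tool pointing down it reaches from about 0.25 to 0.725 m from the base axis. Payload 9.7 kg.
Tool frame: the origin (TCP) lies at the very end of the fingers, on their centre line; the grasp point (between the pads) lies 19 mm behind it; z points along the fingers, y is the line along which they close (so a half turn about z gives the same grasp; the last joint's range is limited). The gripper opens to 85 mm and grips with 20 to 120 N. Pads are 22 mm wide; open, the fingers measure 114 mm over their backs; the gripper's body (76 mm by 85 mm) begins 54 mm behind the grasp point. The pads swing forward as they close: fully open they stand 13 mm farther back than shut.
Start: joints at [75.688, 4.979, 10.078, 95.1, 0, 90], TCP at [0.136, 0.533, 0.231] pointing down, gripper open.
Joint ranges: [-179.16, 179.16], [-48.56, 103.87], [-65.8, 70.77], [-126.05, 130.52], [-82.76, 87.17], [-180, 180]. Speed limits (degrees/s): [127.2, 127.2, 147.25, 180, 180, 180].

### API

Orientations are given as [roll, pitch, yaw] about the fixed x, y, z axes, in that order (R = Rz(yaw) Ry(pitch) Rx(roll)).
In Python, from workcell import telemetry, optics, workorder gives the robot as it stands.
- The arm moves only by the shell command python3 -m handwheel 'ROWS' [FORCE]. ROWS is JSON, a list of rows, each an object of numbers: "tx", "ty", "tz": the shift along the tool's x, y, z in m; "ax", "ay", "az": the turn, a rotation vector about the tool's x, y, z in degrees; "jaw": the gripper command: -1 is shut, 1 is fully open, values between are in proportion. A call has exactly 10 rows; each row shifts and turns the commanded pose from where the row before left it, along the tool's axes as they then stand; what a row does not reach is not made up. A row lasts 1/8 s, in which the tool goes at most 62.5 mm and 10.7 degrees, less where a joint would pass 70% of its speed; a pose out of reach is approached as far as the arm can. A call is refused whole if a number of a shift passes 0.0625 or a number of a turn 10.7, either way. A call with a gripper value outside its range is refused whole. The fingers move at their own pace and stop on an object; FORCE is the grip in N (left out, the last holds). Time passes only in rows, so rows that do not move let the fingers close, or fill a call up. It gives the time, the measured TCP pose, the force, the opening and the grip force at its end, in the units of the state.
- telemetry.get_obs(): the state, without advancing time (a new reading comes with each control period).
- optics.camera(name): name is "scene" or "top"; returns a dict with "color" (480x640x3 uint8, red, green, blue), "K" (3x3 intrinsics, pixels), "k1" (the pictures are not rectified: a ray, as slopes to the right and down, at radius r is drawn at 1 + k1 r^2 times it, then the intrinsics apply), "extrinsics" (4x4, takes a point from camera to world coordinates). Camera axes: x right, y down, z forward; pixel columns grow to the right and rows downward; lengths in m; the calibration is good to about 2 mm. A picture is of the moment at which its call begins. There is no depth.
- workorder.job_done(): hands the job in; it is judged then, once.
The state is a dict: "time": time; "q": joint angles; "qd": joint speeds; "joint_efforts": joint torques, N m; "ee_pos": TCP position; "tcp_rot": TCP orientation; "wrist_force": force on the tool from outside, world axes, zero at the start; "torque": the same for the moment, N m; "opening": finger opening in m; "grasp_force": force on a finger pad.
Only numpy, scipy, OpenCV 4.12 (cv2) and the standard library are available. Lean on these libraries where they do the work, as an engineer would, in place of code of your own. Each camera call takes 0.05 s, during which the arm holds its last target. There are 200 camera calls.

### The job

Hang the blue holder on the stand: pass the large opening of its keyhole over the screw head, pull it down until the screw is at the top end of the narrow slot, and let go so that it hangs there straight. Then lower the aluminium tumbler upright into the holder's cup, without letting it drop, and let go. Leave the other things on the counter where they are.

Things in the scene. Friction and masses are not known exactly. Their poses are not given: they have to be found in the camera images.
- stand: Fixed upright wooden board, 110 mm wide (y), 18 mm thick (x), top edge 180 mm above the counter, on a dark foot plate 130 mm wide, 12 mm high, reaching 110 mm in front of and 50 mm behind the origin. Origin: on the counter under the board's middle; z up. Its front face (x = -9 mm) carries the screw and looks along -x of the stand: to the robot's right, or right and away from the robot.
- screw (a point): Where the screw's axis meets the board's front face, 165 mm above the counter, 15 mm below the board's top. Axes of the stand: the screw sticks out level along -x: shank 9 mm thick with 13 mm free length, then a dark steel round head 22 mm across, 5 mm thick.
- holder: Loose blue holder, 0.25 kg, upright on the counter: round cup (76 mm across, inside 68, rim 45 high, floor 5 thick) joined to an upright back plate with a keyhole, 76 mm wide (y), 150 high, 8 thick, at x = 46 to 54 mm, solid above 93 mm height (can be pinched there from above). Origin: cup axis, underside; z up. Hung, its axes are parallel to the stand's, the plate's +x face against the board.
- entry (a point): Centre of the keyhole's large opening (eight-sided, 30 mm across), in mid-thickness of the plate: 62 mm above the holder's underside, x = 50 mm, y = 0. A slot 14 mm wide leads straight up from it. Axes of the holder.
- slot_end (a point): Where the screw's axis lies when the shank is at the top end of the slot, in mid-thickness of the plate: 88 mm above the underside (26 mm above the entry), x = 50 mm, y = 0; the slot ends 4.5 mm higher. Axes of the holder. When hung, the plate's top edge stands 47 mm above the board's top edge and the plate may lean out a few degrees.
- cup_floor (a point): Centre of the inner floor of the holder's cup, 5 mm above its underside and 40 mm below its rim. Axes of the holder.
- tumbler: Loose open aluminium tumbler, standing upright, 150 mm high, 52 mm across at the foot and 58 mm at the rim, about 0.13 kg. Origin: centre of its underside; z up along its axis.
- dumbbell: Bystander: chrome dumbbell lying flat, 180 mm long (x), heads 60 mm across. Origin: underside centre.
- case: Bystander: grey plastic flip-top case, 170 x 110 mm, 55 mm high. Origin: underside centre.
- stick: Bystander: wooden massage stick lying flat, 190 mm long (x), 33 mm thick. Origin: underside centre.
- ball_center (a point): Bystander: centre of an orange therapy ball 60 mm across, resting in a small white dish; the centre is 36 mm above the counter.
- lotion: Bystander: white lotion bottle, standing, 56 mm across, 150 mm high. Origin: underside centre.
- jar: Bystander: amber jar, standing, 60 mm across, 60 mm high. Origin: underside centre.
Not all that is in view belongs to the job. Several things look just like the holder: the one meant starts farthest to the robot's right.

How it is judged (in metres and radians):
On the way, in this order (a step that is already met when the one before it is completed fails the run):
1. the holder hangs on the screw, pulled down to the end of the slot, let go (z of slot_end in the frame of screw between -0.005 and 0.005 m and y of slot_end in the frame of screw between -0.006 and 0.006 m and x of slot_end in the frame of screw between -0.0125 and -0.002 m and angle between the y axis of holder and the y axis of stand, either way round below 0.17 rad and angle between holder's own z axis and vertical below 0.17 rad and contact force between holder and the fingers below 0.1 N and linear speed of holder below 0.03 m/s), for 0.2 s.
2. the tumbler stands in the cup of the hanging holder (z of slot_end in the frame of screw between -0.005 and 0.005 m and y of slot_end in the frame of screw between -0.006 and 0.006 m and x of slot_end in the frame of screw between -0.0125 and -0.002 m and angle between the y axis of holder and the y axis of stand, either way round below 0.17 rad and angle between holder's own z axis and vertical below 0.17 rad and distance between tumbler and cup_floor below 0.013 m and z of tumbler in the frame of cup_floor below 0.006 m and angle between tumbler's own z axis and vertical below 0.2 rad), for 0.2 s.
At the end, for the whole second after the job is handed in: The holder hangs with the screw at the top end of its slot (5 mm in height, 6 mm sideways, plate between board and head), straight within 10 degrees; the tumbler stands on the cup floor (6 mm in height, 13 mm off-centre), upright within 11 degrees; both released and at rest (all of step 2 and contact force between each of holder, tumbler and the fingers below 0.1 N and linear speed of each of holder, tumbler below 0.03 m/s); the robot touches nothing.
It fails at once if a bystander is pushed more than 30 mm from its place (distance of any of dumbbell, case, stick, lotion, jar, ball_center from where it was at the start of the episode above 0.03 m).
It fails at once if the tumbler falls over (angle between tumbler's own z axis and vertical above 0.9 rad).
It fails at once if the tumbler is dropped into the cup from more than about 30 mm (faster than 0.8 m/s inside the cup) (horizontal distance between tumbler and cup_floor below 0.03 m and z of tumbler in the frame of cup_floor below 0.05 m and linear speed of tumbler above 0.8 m/s).
It also fails if it takes over 67 s, if anything falls off the work surface, if the arm or the gripper's body presses on something with over 40 N, if the wrist force passes 120 N, or if a joint passes its speed limit or range.

## Working session

There is one attempt and no reset: what is moved stays moved. The work goes in short steps, Python scripts to look and compute and a shell command to move; the robot and the scene stay as the last step left them, time stands still between calls to the robot, and variables do not carry over. Pictures are saved under pics/ and viewed, at most 10 in all, crops included, and the job is handed in when it is done.

```bash
mkdir -p pics; ls; python3 - <<'E'
from workcell import telemetry, optics
import cv2
print(telemetry.get_obs())
for n in ("scene","top"):
    c=optics.camera(n); cv2.imwrite(f"pics/{n}0.png",c["color"][:,:,::-1]); print(n,c["K"],c["k1"],c["extrinsics"])
E
```

```text
pics
{'time': 0.0, 'q': array([7.56867247e+01, 5.00969129e+00, 1.00329253e+01, 9.50979463e+01,
       1.34383761e-03, 9.00024503e+01]), 'qd': array([ 0.00535264,  0.043558  ,  0.06741124, -0.0580075 , -0.09810846,
        0.04823577]), 'joint_efforts': array([-4.82177984e-04, -5.20396614e+01,  4.64801967e+01,  1.65039708e-02,
        4.77179674e-05, -4.76145843e-06]), 'ee_pos': array([0.13591001, 0.53270755, 0.23058288]), 'tcp_rot': array([-1.79925288e+02, -1.34064130e-03,  1.65684273e+02]), 'wrist_force': array([ 0.07849984,  0.16483142, -0.66586742]), 'torque': array([-0.02097878,  0.02899281, -0.04691431]), 'grasp_force': 0.0, 'opening': 0.0852935130161618}
scene [[482.84286365   0.         309.51336373]
 [  0.         482.84286365 237.69335084]
 [  0.           0.           1.        ]] -0.10941527420673486 [[ 0.74951583  0.54950802 -0.36914356  0.94570993]
 [ 0.66187076 -0.61163283  0.43339633 -0.48816987]
 [ 0.01237444 -0.56916274 -0.82213177  1.02689552]
 [ 0.          0.          0.          1.        ]]
top [[496.07143886   0.         317.66543697]
 [  0.         496.07143886 242.92328517]
 [  0.           0.           1.        ]] -0.09257923177902497 [[ 0.00248069 -0.98396456  0.17834684  0.36533698]
 [-0.99943004  0.00356486  0.03356925 -0.02120199]
 [-0.03366673 -0.17832846 -0.98339489  1.09437388]
 [ 0.          0.          0.          1.        ]]
```

View pics/scene0.png

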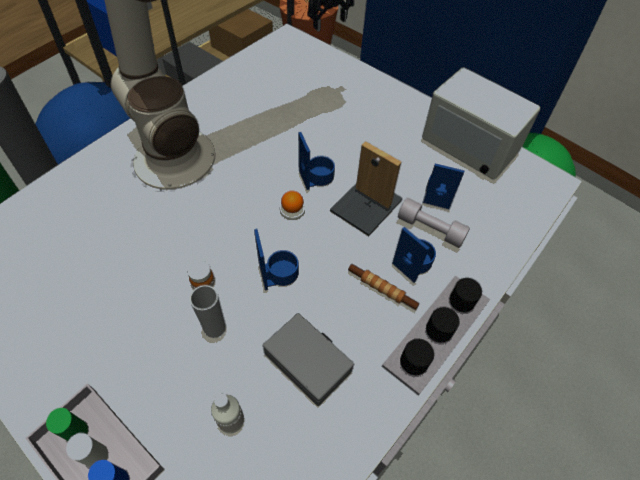

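View pics/top0.png

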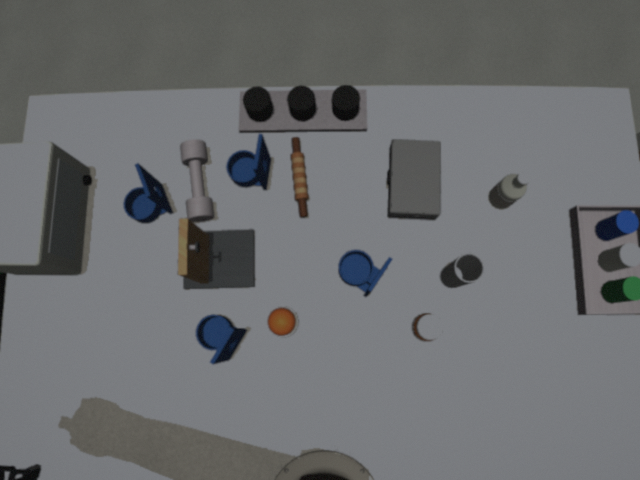

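Lookalikes of the holder in the top view: (143,205), (245,168), (356,268) and (215,332). World −y is to the right in that picture, so the one farthest to the robot's right is (356,268), which is (283,268) in the scene view. The tumbler is at (467,268) in the top view, and the stand is at about (190,250). Next I'll check close crops.

```bash
python3 - <<'E'
import cv2,numpy as np
s=cv2.imread("pics/scene0.png");t=cv2.imread("pics/top0.png")
def crop(im,u,v,w=80,h=60):
    c=cv2.resize(im[v:v+h,u:u+w],(400,300),interpolation=cv2.INTER_CUBIC)
    c=cv2.convertScaleAbs(c,alpha=1.6)
    for i in range(0,w,10):
        cv2.line(c,(i*5,0),(i*5,6 if i%20 else 12),(0,0,255));
    for i in range(0,h,10): cv2.line(c,(0,i*5),(6 if i%20 else 12,i*5),(0,0,255))
    cv2.putText(c,f"{u},{v}",(15,25),0,.5,(0,0,255)); return c
cv2.imwrite("pics/c1.png",np.vstack([np.hstack([crop(s,240,228),crop(t,325,240)]),np.hstack([crop(s,325,138,112,84),crop(t,172,210,96,72)])]))
E
```

```text
(no output)
```

View pics/c1.png

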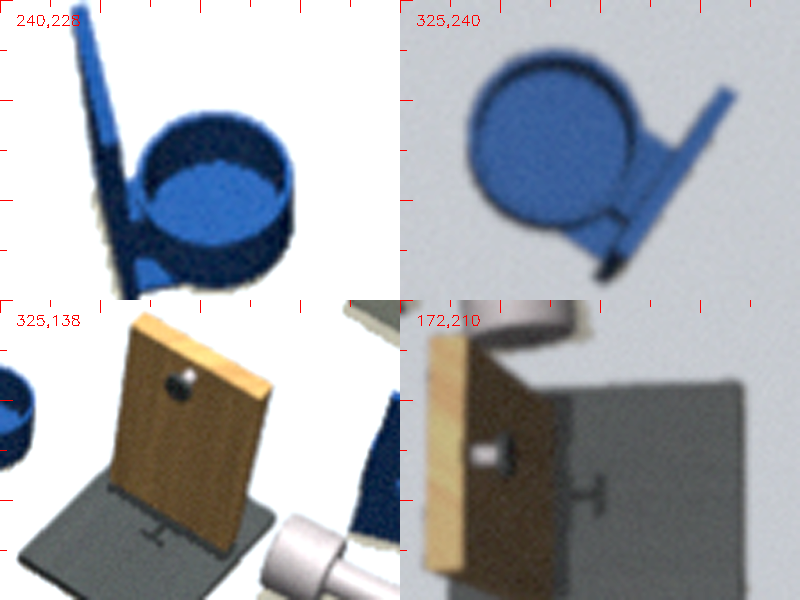

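Crop check: the chosen holder has its plate to the lower right of its cup (top plate edge from about (390,258) to (368,293)). The screw head is at about (375,163) in the scene view and (198,247) in the top view. I'll now fit poses and overlay them.

```bash
cat > h.py <<'E'
import cv2,numpy as np
from workcell import telemetry, optics
from scipy.optimize import least_squares,minimize
def proj(c,P):
    E=c["extrinsics"];P=np.atleast_2d(P); q=(P-E[:3,3])@E[:3,:3]
    return cv2.projectPoints(q.reshape(-1,1,3),np.zeros(3),np.zeros(3),c["K"],np.array([c["k1"],0,0,0.]))[0].reshape(-1,2)
def place(p,P):
    P=np.atleast_2d(np.array(P,float)); a=np.radians(p[2]);R=np.array([[np.cos(a),-np.sin(a),0],[np.sin(a),np.cos(a),0],[0,0,1]])
    return P@R.T+[p[0],p[1],p[3] if len(p)>3 else 0]
th=np.linspace(0,2*np.pi,40)
cyl=lambda r,z:np.c_[r*np.cos(th),r*np.sin(th),0*th+z]
box=lambda a,b,w,z0,z1:np.array([[x,y,z] for x in(a,b) for y in(-w,w) for z in(z0,z1)])
HOLD=[np.r_[cyl(.038,0),cyl(.038,.045)],box(.046,.054,.038,0,.15)]
TUMB=[np.r_[cyl(.026,0),cyl(.029,.15)]]
def mask(c,parts,p,k=4):
    m=np.zeros((480*k,640*k),np.uint8)
    for P in parts: cv2.fillConvexPoly(m,cv2.convexHull(((proj(c,place(p,P))+.5)*k-.5).round().astype(np.int32)),255)
    return cv2.resize(m,(640,480),interpolation=cv2.INTER_AREA)/255.
def fit(obs,parts,p0,steps):
    f=lambda p:sum(np.abs(mask(c,parts,p)-m).sum() for c,m in obs)
    p0=np.array(p0,float);S=np.vstack([p0]+[p0+np.eye(len(p0))[i]*steps[i] for i in range(len(p0))])
    r=minimize(f,p0,method="Nelder-Mead",options=dict(initial_simplex=S,maxiter=150,xatol=2e-4,fatol=.5));return r.x,r.fun
def roi(m,u,v,w,h):
    o=np.zeros(m.shape);o[v:v+h,u:u+w]=m[v:v+h,u:u+w];return o
def ray(c,u,v,z):
    n=cv2.undistortPoints(np.array([[[u,v]]],float),c["K"],np.array([c["k1"],0,0,0.]))[0,0]
    d=c["extrinsics"][:3,:3]@[n[0],n[1],1];o=c["extrinsics"][:3,3];return o+d*(z-o[2])/d[2]
E
python3 - <<'E'
from h import *
S=optics.camera("scene");T=optics.camera("top")
blue=lambda c:((c["color"][:,:,2].astype(int)-c["color"][:,:,0]>30)).astype(float)
oh=[(S,roi(blue(S),245,222,60,75)),(T,roi(blue(T),332,243,65,58))]
c0=ray(T,356,268,.03)
res=[fit(oh,HOLD,[c0[0],c0[1],a],[.01,.01,8]) for a in (-120,-140)];print("holder",res)
h=min(res,key=lambda r:r[1])[0]
for o in oh: print(fit([o],HOLD,h,[.005,.005,4]))
# tumbler: not-bright
t0=ray(T,467,268,.15); print("t0",t0)
for c,b in((S,(185,280,45,62)),(T,(445,248,45,42))):
    g=c["color"].astype(int).mean(2);u,v,w,hh=b;print(np.percentile(g[v:v+hh,u:u+w],[5,25,50,75,95]))
# stand
sc=[((133,325),(-.009,.055,.18)),((145,313),(.009,.055,.18)),((272,385),(.009,-.055,.18)),((265,402),(-.009,-.055,.18)),((20,560),(-.11,.065,.012)),((273,520),(.05,-.065,.012)),((178,388),(-.027,0,.165))]
tc=[((428,337),(.009,-.055,.18)),((467,335),(-.009,-.055,.18)),((464,572),(-.009,.055,.18)),((427,570),(.009,.055,.18)),((742,382),(-.11,-.065,.012)),((510,453),(-.027,0,.165))]
us=np.array([(325+a/3.571,138+(b-300)/3.571) for (a,b),_ in sc]);ut=np.array([(172+(a-400)/4.167,210+(b-300)/4.167) for (a,b),_ in tc])
Ps=np.array([p for _,p in sc]);Pt=np.array([p for _,p in tc])
fs=lambda p:(proj(S,place(p,Ps))-us).ravel();ft=lambda p:(proj(T,place(p,Pt))-ut).ravel()
x0=[.4,.2,90]
for f in(fs,ft,lambda p:np.r_[fs(p),ft(p)]):
    r=least_squares(f,x0,x_scale=[.01,.01,1]);print("stand",r.x,r.fun.round(1))
E
```

```text
holder [(array([ 5.04087268e-01, -6.66095731e-02, -1.25091986e+02]), np.float64(628.8862745098039)), (array([ 5.03927886e-01, -6.66001685e-02, -1.25584451e+02]), np.float64(630.0196078431372))]
(array([ 5.04112245e-01, -6.66841817e-02, -1.25197133e+02]), np.float64(320.55686274509804))
(array([ 5.04094158e-01, -6.66194441e-02, -1.25097541e+02]), np.float64(306.89803921568625))
t0 [ 0.4867558  -0.27528246  0.15      ]
[ 48.66666667  59.33333333 120.33333333 169.33333333 171.        ]
[ 35.66666667  39.75       105.16666667 126.33333333 127.66666667]
stand [ 0.53114954  0.26362321 92.39062946] [-1.1  0.4 -0.3 -0.1  1.3  0.4 -0.8 -0.2 -0.6 -1.   1.9 -1.3 -0.2  1.5]
stand [ 0.52513096  0.26640939 91.97321914] [ 0.2 -0.3 -0.  -0.2 -0.1 -0.2 -0.6  0.6 -0.1 -0.7  0.6  0.6]
stand [ 0.52727737  0.2659817  92.01577491] [-1.7 -0.9 -0.8 -1.4  0.5 -0.8 -1.6 -1.4 -1.3 -2.5  1.2 -2.4 -1.   0.1
  0.5 -1.4  0.2 -1.3  0.2 -1.3 -0.3 -0.5  0.1 -1.6  0.9 -0.5]
```

```bash
python3 - <<'E'
from h import *
S=optics.camera("scene");T=optics.camera("top")
STAND=[box(-.009,.009,.055,0,.18),box(-.11,.05,.065,0,.012)]
def tile(c,u,v,w,k,items):
    h=w*3//4;im=cv2.convertScaleAbs(cv2.resize(c["color"][v:v+h,u:u+w,::-1],(400,300),interpolation=cv2.INTER_CUBIC),alpha=1.5);s=400/w
    f=lambda P:tuple(int(x) for x in((proj(c,P)[0]-[u,v]+.5)*s-.5).round())
    for A,B in items: cv2.line(im,f(A),f(B),(0,0,255),1)
    return im
def edges(p,parts):
    o=[]
    for P in parts:
        Q=place(p,P)
        if len(Q)==8: o+=[(Q[i],Q[j]) for i in range(8) for j in range(i) if bin(i^j).count("1")==1]
        else: n=40;o+=[(Q[k+i],Q[k+(i+1)%n]) for k in(0,n) for i in range(n)]
    return o
h=edges([.5041,-.0666,-125.1],HOLD);st=edges([.5273,.266,92],STAND+[np.r_[cyl(.011,0),cyl(.011,.005)]@np.array([[0,0,0],[0,1,0],[0,0,0]])*0+[-.027,0,.165]]) if 0 else edges([.5273,.266,92],STAND)
tt=edges([.4868,-.2753,0],TUMB)
cv2.imwrite("pics/o1.png",np.vstack([np.hstack([tile(S,235,222,100,0,h),tile(T,325,235,100,0,h)]),np.hstack([tile(S,325,138,112,0,st),tile(T,172,210,96,0,st)])]))
E
```

```text
(no output)
```

View pics/o1.png

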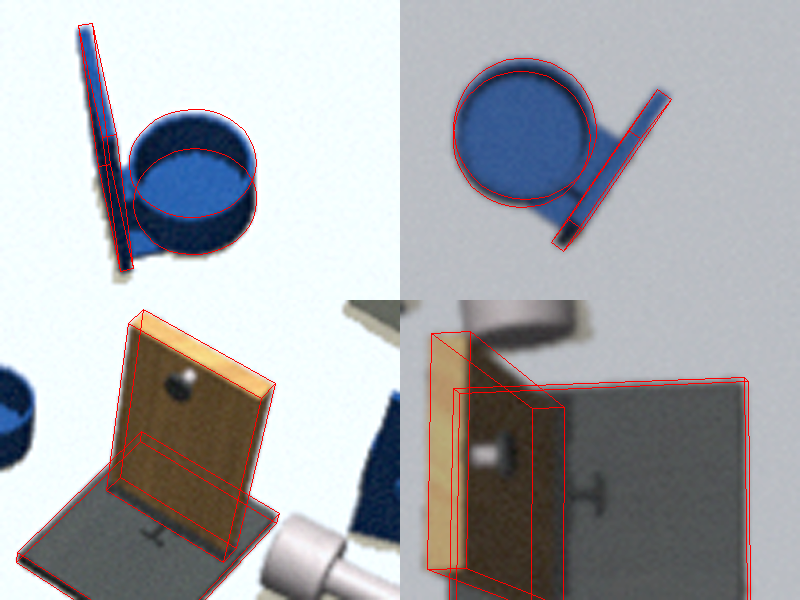

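Overlay check: the holder model lies within a pixel in both views, at pose (.504, −.067, −125°). The stand fits to about 1 px at (.526, .2655, 92°). I'm moving to grasp the plate at (.4754, −.1075) with tool yaw 144.9.

```bash
python3 -m handwheel '[{"az":10.4,"jaw":1},{"az":10.4},{"tx":-0.0497,"ty":-0.02525},{"tx":-0.0497,"ty":-0.02525},{"tx":-0.0497,"ty":-0.02525},{"tx":-0.0497,"ty":-0.02525},{"tx":-0.0497,"ty":-0.02525},{"tx":-0.0497,"ty":-0.02525},{"tx":-0.0497,"ty":-0.02525},{"tx":-0.0497,"ty":-0.02525}]' 40; python3 -m handwheel '[{"tx":-0.0497,"ty":-0.02525},{"tx":-0.0497,"ty":-0.02525},{"tx":-0.0497,"ty":-0.02525},{"tx":-0.0497,"ty":-0.02525},{"tx":-0.0497,"ty":-0.02525},{},{},{},{},{}]'; python3 -c "
from workcell import telemetry as t;o=t.get_obs();print(o['q'],o['ee_pos'],o['tcp_rot'])"
```

```text
[7.56866435e+01 4.99064604e+00 1.00638801e+01 9.50996065e+01
 8.24566383e-05 9.00009541e+01] [0.13595439 0.53285295 0.23104294] [-1.79973628e+02 -8.20174651e-05  1.65685689e+02]$[0]: bad value
$[0]: bad value
```

```bash
python3 -m handwheel '[{"tx":0,"ty":0,"tz":0,"ax":0,"ay":0,"az":10.4,"jaw":1},{"tx":0,"ty":0,"tz":0,"ax":0,"ay":0,"az":10.4,"jaw":1},{"tx":-0.0497,"ty":-0.02525,"tz":0,"ax":0,"ay":0,"az":0,"jaw":1},{"tx":-0.0497,"ty":-0.02525,"tz":0,"ax":0,"ay":0,"az":0,"jaw":1},{"tx":-0.0497,"ty":-0.02525,"tz":0,"ax":0,"ay":0,"az":0,"jaw":1},{"tx":-0.0497,"ty":-0.02525,"tz":0,"ax":0,"ay":0,"az":0,"jaw":1},{"tx":-0.0497,"ty":-0.02525,"tz":0,"ax":0,"ay":0,"az":0,"jaw":1},{"tx":-0.0497,"ty":-0.02525,"tz":0,"ax":0,"ay":0,"az":0,"jaw":1},{"tx":-0.0497,"ty":-0.02525,"tz":0,"ax":0,"ay":0,"az":0,"jaw":1},{"tx":-0.0497,"ty":-0.02525,"tz":0,"ax":0,"ay":0,"az":0,"jaw":1}]' 40; python3 -c "
from workcell import telemetry as t;o=t.get_obs();print(o['q'],o['ee_pos'],o['tcp_rot'])"
```

```text
time: 1.55
ee_pos: [0.3455, 0.1373, 0.2315]
tcp_rot: [179.9, 0.0, 144.9]
wrist_force: [1.1, 0.8, -0.3]
opening: 0.0855
grasp_force: 0.0
[ 2.16751367e+01 -1.92030209e+01 -1.16402955e+01  9.75021356e+01
  2.84450023e-03  5.67739735e+01] [0.34551719 0.13733956 0.2314915 ] [1.79947757e+02 3.08203107e-02 1.44901151e+02]
```

```bash
python3 -m handwheel '[{"tx":-0.0497,"ty":-0.02525,"tz":0,"ax":0,"ay":0,"az":0,"jaw":1},{"tx":-0.0497,"ty":-0.02525,"tz":0,"ax":0,"ay":0,"az":0,"jaw":1},{"tx":-0.0497,"ty":-0.02525,"tz":0,"ax":0,"ay":0,"az":0,"jaw":1},{"tx":-0.0497,"ty":-0.02525,"tz":0,"ax":0,"ay":0,"az":0,"jaw":1},{"tx":-0.0497,"ty":-0.02525,"tz":0,"ax":0,"ay":0,"az":0,"jaw":1},{"tx":0,"ty":0,"tz":0,"ax":0,"ay":0,"az":0,"jaw":1},{"tx":0,"ty":0,"tz":0.0225,"ax":0,"ay":0,"az":0,"jaw":1},{"tx":0,"ty":0,"tz":0.0225,"ax":0,"ay":0,"az":0,"jaw":1},{"tx":0,"ty":0,"tz":0.0225,"ax":0,"ay":0,"az":0,"jaw":1},{"tx":0,"ty":0,"tz":0.01,"ax":0,"ay":0,"az":0,"jaw":1}]' 40
```

```text
time: 2.8
ee_pos: [0.475, -0.1064, 0.1528]
tcp_rot: [-180.0, -0.1, 144.9]
wrist_force: [0.0, -0.0, -0.1]
opening: 0.0854
grasp_force: 0.0
```

```bash
python3 -m handwheel '[{"tx":-0.001,"ty":-0.0007,"tz":0.008,"ax":0,"ay":0,"az":0,"jaw":1},{"tx":0,"ty":0,"tz":0.012,"ax":0,"ay":0,"az":0,"jaw":1},{"tx":0,"ty":0,"tz":0.011,"ax":0,"ay":0,"az":0,"jaw":1},{"tx":0,"ty":0,"tz":0,"ax":0,"ay":0,"az":0,"jaw":0.2},{"tx":0,"ty":0,"tz":0,"ax":0,"ay":0,"az":0,"jaw":-0.4},{"tx":0,"ty":0,"tz":0,"ax":0,"ay":0,"az":0,"jaw":-1},{"tx":0,"ty":0,"tz":0,"ax":0,"ay":0,"az":0,"jaw":-1},{"tx":0,"ty":0,"tz":0,"ax":0,"ay":0,"az":0,"jaw":-1},{"tx":0,"ty":0,"tz":0,"ax":0,"ay":0,"az":0,"jaw":-1},{"tx":0,"ty":0,"tz":0,"ax":0,"ay":0,"az":0,"jaw":-1}]' 60
```

```text
time: 4.05
ee_pos: [0.476, -0.1085, 0.1228]
tcp_rot: [-180.0, 0.0, 144.9]
wrist_force: [-1.1, -1.1, 0.4]
opening: 0.0065
grasp_force: 62.2
```

```bash
python3 -m handwheel '[{"tx":0,"ty":0,"tz":-0.02,"ax":0,"ay":0,"az":0,"jaw":-1},{"tx":0,"ty":0,"tz":-0.043,"ax":0,"ay":0,"az":0,"jaw":-1},{"tx":0,"ty":0,"tz":-0.04,"ax":0,"ay":0,"az":-4,"jaw":-1},{"tx":0,"ty":0,"tz":0,"ax":0,"ay":0,"az":-10,"jaw":-1},{"tx":0,"ty":0,"tz":0,"ax":0,"ay":0,"az":-10,"jaw":-1},{"tx":0,"ty":0,"tz":0,"ax":0,"ay":0,"az":-10,"jaw":-1},{"tx":0,"ty":0,"tz":0,"ax":0,"ay":0,"az":-10,"jaw":-1},{"tx":0,"ty":0,"tz":0,"ax":0,"ay":0,"az":-10,"jaw":-1},{"tx":0,"ty":0,"tz":0,"ax":0,"ay":0,"az":-10,"jaw":-1},{"tx":0,"ty":0,"tz":0,"ax":0,"ay":0,"az":-10,"jaw":-1}]' 80
python3 -m handwheel '[{"tx":0,"ty":0,"tz":0,"ax":0,"ay":0,"az":-10,"jaw":-1},{"tx":0,"ty":0,"tz":0,"ax":0,"ay":0,"az":-10,"jaw":-1},{"tx":0,"ty":0,"tz":0,"ax":0,"ay":0,"az":-10,"jaw":-1},{"tx":0,"ty":0,"tz":0,"ax":0,"ay":0,"az":-10,"jaw":-1},{"tx":0,"ty":0,"tz":0,"ax":0,"ay":0,"az":-10,"jaw":-1},{"tx":0,"ty":0,"tz":0,"ax":0,"ay":0,"az":-10,"jaw":-1},{"tx":0,"ty":0,"tz":0,"ax":0,"ay":0,"az":-10,"jaw":-1},{"tx":0,"ty":0,"tz":0,"ax":0,"ay":0,"az":-10,"jaw":-1},{"tx":0,"ty":0,"tz":0,"ax":0,"ay":0,"az":-10,"jaw":-1},{"tx":0,"ty":0,"tz":0,"ax":0,"ay":0,"az":-10,"jaw":-1}]' 80
```

```text
time: 5.3
ee_pos: [0.4761, -0.1082, 0.2253]
tcp_rot: [180.0, -0.0, -140.8]
wrist_force: [1.1, 0.1, -3.7]
opening: 0.0065
grasp_force: 80.1
time: 6.55
ee_pos: [0.4761, -0.1082, 0.2253]
tcp_rot: [-180.0, 0.0, -40.8]
wrist_force: [-0.7, -0.1, -3.0]
opening: 0.0068
grasp_force: 80.1
```

```bash
python3 -m handwheel '[{"tx":0,"ty":0,"tz":0,"ax":0,"ay":0,"az":-8.56,"jaw":-1},{"tx":0,"ty":0,"tz":0,"ax":0,"ay":0,"az":-8.56,"jaw":-1},{"tx":0,"ty":0,"tz":0,"ax":0,"ay":0,"az":-8.56,"jaw":-1},{"tx":0,"ty":0,"tz":0,"ax":0,"ay":0,"az":-8.56,"jaw":-1},{"tx":0,"ty":0,"tz":0,"ax":0,"ay":0,"az":-8.56,"jaw":-1},{"tx":0.0105,"ty":-0.0515,"tz":0,"ax":0,"ay":0,"az":0,"jaw":-1},{"tx":0.0105,"ty":-0.0515,"tz":0,"ax":0,"ay":0,"az":0,"jaw":-1},{"tx":0.0105,"ty":-0.0515,"tz":0,"ax":0,"ay":0,"az":0,"jaw":-1},{"tx":0.0105,"ty":-0.0515,"tz":0,"ax":0,"ay":0,"az":0,"jaw":-1},{"tx":0.0105,"ty":-0.0515,"tz":0,"ax":0,"ay":0,"az":0,"jaw":-1}]' 80
python3 -m handwheel '[{"tx":0.0105,"ty":-0.0415,"tz":0,"ax":0,"ay":0,"az":0,"jaw":-1},{"tx":0,"ty":0,"tz":0,"ax":0,"ay":0,"az":0,"jaw":-1},{"tx":0,"ty":0,"tz":0,"ax":0,"ay":0,"az":0,"jaw":-1},{"tx":0,"ty":0,"tz":0,"ax":0,"ay":0,"az":0,"jaw":-1},{"tx":0,"ty":0,"tz":0,"ax":0,"ay":0,"az":0,"jaw":-1},{"tx":0,"ty":0,"tz":0,"ax":0,"ay":0,"az":0,"jaw":-1},{"tx":0,"ty":0,"tz":0,"ax":0,"ay":0,"az":0,"jaw":-1},{"tx":0,"ty":0,"tz":0,"ax":0,"ay":0,"az":0,"jaw":-1},{"tx":0,"ty":0,"tz":0,"ax":0,"ay":0,"az":0,"jaw":-1},{"tx":0,"ty":0,"tz":0,"ax":0,"ay":0,"az":0,"jaw":-1}]' 80
cat >> h.py <<'E'
STAND=[box(-.009,.009,.055,0,.18),box(-.11,.05,.065,0,.012)]
def tile(c,u,v,w,items,W=400):
    h=w*3//4;im=cv2.convertScaleAbs(cv2.resize(c["color"][v:v+h,u:u+w,::-1],(W,W*3//4),interpolation=cv2.INTER_CUBIC),alpha=1.5);s=W/w
    f=lambda P:tuple(int(x) for x in((proj(c,P)[0]-[u,v]+.5)*s-.5).round())
    for A,B in items: cv2.line(im,f(A),f(B),(0,0,255),1)
    return im
def edges(p,parts):
    o=[]
    for P in parts:
        Q=place(p,P)
        if len(Q)==8: o+=[(Q[i],Q[j]) for i in range(8) for j in range(i) if bin(i^j).count("1")==1]
        else: n=40;o+=[(Q[k+i],Q[k+(i+1)%n]) for k in range(0,len(Q),n) for i in range(n)]
    return o
disk=lambda x,r,z:np.c_[0*th+x,r*np.cos(th),z+r*np.sin(th)]
SCREW=[np.r_[disk(-.009-.018,.011,.165),disk(-.009,.0045,.165)]]
ENTRY=[np.r_[disk(.046,.015,.062),disk(.046,.007,.088)]]
E
python3 - <<'E'
from h import *
o=telemetry.get_obs();e=o["ee_pos"];print(e,o["tcp_rot"])
a=o["tcp_rot"][2]+90;ar=np.radians(a)
hp=[e[0]-.05*np.cos(ar),e[1]-.05*np.sin(ar),a,e[2]-.1228];print(hp)
S=optics.camera("scene");T=optics.camera("top")
h=edges(hp,HOLD+ENTRY);st=edges([.526,.2655,92],STAND[:1]+SCREW)
cv2.imwrite("pics/o2.png",np.vstack([np.hstack([tile(S,310,120,120,[]),tile(T,160,190,140,[])]),np.hstack([tile(S,310,120,120,h+st),tile(T,160,190,140,h+st)])]))
E
```

```text
time: 7.8
ee_pos: [0.5507, 0.2126, 0.2123]
tcp_rot: [177.2, 0.3, -3.5]
wrist_force: [1.0, -0.4, -2.7]
opening: 0.0068
grasp_force: 80.2
time: 9.05
ee_pos: [0.5607, 0.2432, 0.2083]
tcp_rot: [176.1, 0.7, -3.6]
wrist_force: [-12.3, -38.9, -3.7]
opening: 0.0069
grasp_force: 117.3
[0.56069093 0.24316251 0.2082763 ] [176.13803863   0.69219608  -3.62349798]
[np.float64(0.557530942787818), np.float64(0.19326246406518158), np.float64(86.37650201989604), np.float64(0.08547630203586178)]
```

View pics/o2.png

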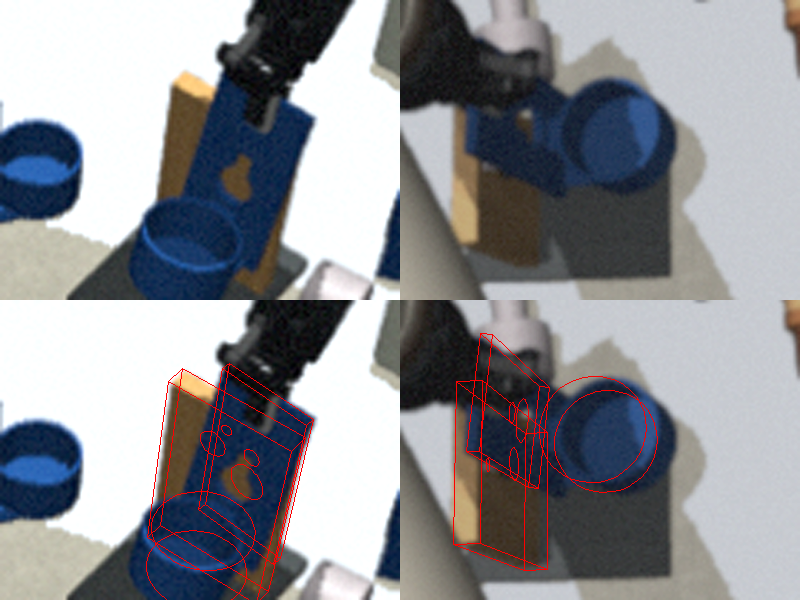

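The arm reached the J6 limit while turning in place, so it tilted and overshot, and the plate now presses on the stand. I'll work out the way to back off and straighten.

```bash
cat >> h.py <<'E'
from scipy.spatial.transform import Rotation as Ro
def plan(goal,yaw,n=1):
    o=telemetry.get_obs();R=Ro.from_euler("xyz",o["tcp_rot"],degrees=True);G=Ro.from_euler("xyz",[180,0,yaw],degrees=True)
    print("q",o["q"].round(1),"p",o["ee_pos"].round(4),"rpy",o["tcp_rot"].round(2),"F",o["wrist_force"].round(1),"t",o["time"])
    d=np.array(goal)-o["ee_pos"];print("shift, tool now:",R.inv().apply(d).round(4)," tool goal:",G.inv().apply(d).round(4)," turn:",(R.inv()*G).as_rotvec(degrees=True).round(2))
E
python3 - <<'E'
from h import *
plan([.528,.18,.226],2)
E
```

```text
q [  24.9   15.8   19.8   96.5   -3.1 -151.5] p [0.5607 0.2431 0.2083] rpy [176.14   0.69  -3.63] F [-12.1 -39.2  -3.6] t 9.15
shift, tool now: [-0.0289  0.0661 -0.0129]  tool goal: [-0.0349  0.0619 -0.0177]  turn: [ 3.83  0.88 -5.6 ]
```

```bash
python3 -m handwheel '[{"tx":-0.003,"ty":0.01,"tz":0,"ax":0,"ay":0,"az":0,"jaw":-1},{"tx":-0.005,"ty":0.015,"tz":0,"ax":0,"ay":0,"az":0,"jaw":-1},{"tx":-0.005,"ty":0.015,"tz":-0.003,"ax":0,"ay":0,"az":0,"jaw":-1},{"tx":-0.005,"ty":0.015,"tz":-0.005,"ax":0,"ay":0,"az":0,"jaw":-1},{"tx":-0.005,"ty":0.011,"tz":-0.005,"ax":0,"ay":0,"az":0,"jaw":-1},{"tx":0,"ty":0,"tz":0,"ax":0,"ay":0,"az":0,"jaw":-1},{"tx":0,"ty":0,"tz":0,"ax":0,"ay":0,"az":0,"jaw":-1},{"tx":0,"ty":0,"tz":0,"ax":0,"ay":0,"az":0,"jaw":-1},{"tx":0,"ty":0,"tz":0,"ax":0,"ay":0,"az":0,"jaw":-1},{"tx":0,"ty":0,"tz":0,"ax":0,"ay":0,"az":0,"jaw":-1}]' 80 
python3 - <<'E'
from h import *
plan([.528,.18,.226],2)
E
```

```text
time: 10.4
ee_pos: [0.5367, 0.1877, 0.2269]
tcp_rot: [177.2, 0.3, -3.5]
wrist_force: [1.3, 1.0, -2.2]
opening: 0.0068
grasp_force: 79.4
q [  20.5    8.9   13.9   96.3   -2.5 -156. ] p [0.5367 0.1877 0.2269] rpy [177.17   0.26  -3.47] F [ 1.3  1.  -2.2] t 10.4
shift, tool now: [-0.0082  0.0082  0.0014]  tool goal: [-0.009   0.0074  0.0009]  turn: [ 2.82  0.39 -5.46]
```

```bash
python3 -m handwheel '[{"tx":0,"ty":0,"tz":0,"ax":1.41,"ay":0.19,"az":-2.73,"jaw":-1},{"tx":0,"ty":0,"tz":0,"ax":1.41,"ay":0.19,"az":-2.73,"jaw":-1},{"tx":-0.0045,"ty":0.0037,"tz":0,"ax":0,"ay":0,"az":0,"jaw":-1},{"tx":-0.0045,"ty":0.0037,"tz":0.0009,"ax":0,"ay":0,"az":0,"jaw":-1},{"tx":0,"ty":0,"tz":0,"ax":0,"ay":0,"az":0,"jaw":-1},{"tx":0,"ty":0,"tz":0,"ax":0,"ay":0,"az":0,"jaw":-1},{"tx":0,"ty":0,"tz":0,"ax":0,"ay":0,"az":0,"jaw":-1},{"tx":0,"ty":0,"tz":0,"ax":0,"ay":0,"az":0,"jaw":-1},{"tx":0,"ty":0,"tz":0,"ax":0,"ay":0,"az":0,"jaw":-1},{"tx":0,"ty":0,"tz":0,"ax":0,"ay":0,"az":0,"jaw":-1}]' 80 
python3 - <<'E'
from h import *
plan([.528,.18,.226],2)
o=telemetry.get_obs();e=o["ee_pos"]
a=o["tcp_rot"][2]+90;ar=np.radians(a)
hp=[e[0]-.05*np.cos(ar),e[1]-.05*np.sin(ar),a,e[2]-.1228];print(hp)
S=optics.camera("scene");T=optics.camera("top")
h=edges(hp,HOLD+ENTRY);st=edges([.526,.2655,92],STAND[:1]+SCREW)
cv2.imwrite("pics/o3.png",np.vstack([np.hstack([tile(S,300,120,120,[]),tile(T,160,190,140,[])]),np.hstack([tile(S,300,120,120,h+st),tile(T,160,190,140,h+st)])]))
E
```

```text
time: 11.65
ee_pos: [0.528, 0.1799, 0.2262]
tcp_rot: [-180.0, -0.0, 2.0]
wrist_force: [0.0, -0.0, -3.3]
opening: 0.0066
grasp_force: 79.4
q [  18.8    5.9   10.6   94.6    0.  -163.2] p [0.528  0.1799 0.2262] rpy [-1.7999e+02 -1.0000e-02  1.9900e+00] F [ 0.  -0.  -3.3] t 11.65
shift, tool now: [ 0.     -0.0001  0.0002]  tool goal: [ 0.     -0.0001  0.0002]  turn: [-0.01 -0.01 -0.01]
[np.float64(0.5297080576991408), np.float64(0.12989351416823716), np.float64(91.98692298649856), np.float64(0.10341127922153183)]
```

View pics/o3.png

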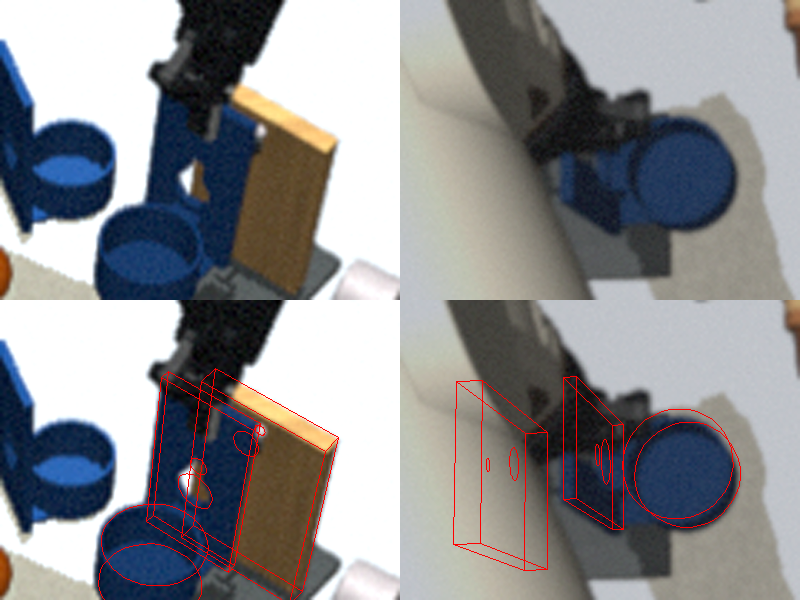

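```bash
python3 - <<'E'
from h import *
S=optics.camera("scene");T=optics.camera("top")
def bl(c,u,v,w,h):
    I=c["color"].astype(int);b=((I[:,:,2]>1.5*I[:,:,0])&(I[:,:,2]>22)).astype(np.uint8)
    b=cv2.morphologyEx(b,cv2.MORPH_OPEN,np.ones((2,2)))
    m=roi(b.astype(float),u,v,w,h); wt=roi(((b>0)|(I.sum(2)/3>45)|(I[:,:,0]>I[:,:,2]+4)).astype(float),u,v,w,h);return m,wt
obs=[(S,)+bl(S,324,138,62,92),(T,)+bl(T,212,225,62,50)]
KEY=[np.array([[.05,.015*np.cos(t),.062+.015*np.sin(t)] for t in np.arange(8)*np.pi/4+np.pi/8]),np.array([[.05,y,z] for y in(-.007,.007) for z in(.07,.0925)])]
WEB=[box(.02,.05,.03,0,.006)]
A0=np.radians(92);u=np.array([np.cos(A0),np.sin(A0),0])
def model(p,P):  # p: x,y,yaw,z of plate-mid-at-TCP ref, lean about x(holder)
    P=np.array(P)-[.05,0,.1228]
    return Ro.from_euler("xyz",[p[4],0,p[2]],degrees=True).apply(P)+[p[0],p[1],p[3]]
def mk(c,p,k=4):
    m=np.zeros((480*k,640*k),np.uint8)
    for L,v in((HOLD[1:]+WEB,255),(KEY,0),(HOLD[:1],255)):
        for P in L: cv2.fillConvexPoly(m,cv2.convexHull(((proj(c,model(p,P))+.5)*k-.5).round().astype(np.int32)),v)
    return cv2.resize(m,(640,480),interpolation=cv2.INTER_AREA)/255.
e=telemetry.get_obs()["ee_pos"]
def f(p,o=obs): return sum((np.abs(mk(c,p)-m)*w).sum() for c,m,w in o)
p0=np.array([e[0],e[1],92,e[2],0.]);print(f(p0))
def go(p0,o):
    st=[.004,.004,3,.004,3];X=np.vstack([p0]+[p0+np.eye(5)[i]*st[i] for i in range(5)])
    return minimize(f,p0,args=(o,),method="Nelder-Mead",options=dict(initial_simplex=X,maxiter=300,xatol=2e-4,fatol=.3))
for o in(obs,obs[:1],obs[1:]):
    r=go(p0,o);r=go(r.x,o);print((r.x-p0).round(4),r.fun)
E
```

```text
596.9960784313726
[-8.0000e-04  3.8000e-03  9.2810e-01 -8.0000e-03  1.6258e+00] 434.46274509803925
[ 0.001  -0.001  -0.134  -0.0012  0.7252] 363.35294117647055
[-3.0000e-04  5.0000e-03  2.5270e+00 -1.2500e-02  2.3511e+00] 72.50588235294117
```

```bash
python3 -m handwheel '[{"tx":0.0005,"ty":0,"tz":0,"ax":0,"ay":2,"az":0,"jaw":-1},{"tx":0,"ty":-0.012,"tz":0,"ax":0,"ay":0,"az":0,"jaw":-1},{"tx":0,"ty":-0.012,"tz":0,"ax":0,"ay":0,"az":0,"jaw":-1},{"tx":0,"ty":-0.012,"tz":0,"ax":0,"ay":0,"az":0,"jaw":-1},{"tx":0,"ty":-0.012,"tz":0,"ax":0,"ay":0,"az":0,"jaw":-1},{"tx":0,"ty":-0.005,"tz":0,"ax":0,"ay":0,"az":0,"jaw":-1},{"tx":0,"ty":-0.005,"tz":0,"ax":0,"ay":0,"az":0,"jaw":-1},{"tx":0,"ty":0,"tz":0,"ax":0,"ay":0,"az":0,"jaw":-1},{"tx":0,"ty":0,"tz":0,"ax":0,"ay":0,"az":0,"jaw":-1},{"tx":0,"ty":0,"tz":0,"ax":0,"ay":0,"az":0,"jaw":-1}]' 80 
python3 - <<'E'
from h import *
plan([.5265,.2505,.226],2)
S=optics.camera("scene");T=optics.camera("top")
e=telemetry.get_obs()["ee_pos"];hp=[e[0]+.05*.035,e[1]-.05,92,e[2]-.1228]
h=edges(hp,HOLD+ENTRY);st=edges([.526,.2655,92],STAND[:1]+SCREW)
cv2.imwrite("pics/o4.png",np.hstack([tile(S,325,120,90,[]),tile(S,325,120,90,h+st)]))
E
```

```text
time: 13.1
ee_pos: [0.5265, 0.2376, 0.2263]
tcp_rot: [-180.0, -2.0, 2.0]
wrist_force: [-0.6, -0.1, -2.9]
opening: 0.0066
grasp_force: 79.3
q [  24.7    6.8   11.4   92.8   -0.8 -157.3] p [0.5265 0.2376 0.2263] rpy [-179.99   -2.01    1.96] F [-0.6 -0.1 -2.9] t 13.1
shift, tool now: [ 0.0004 -0.0129  0.0003]  tool goal: [ 0.0005 -0.0129  0.0003]  turn: [-0.01 -2.01 -0.04]
```

View pics/o4.png

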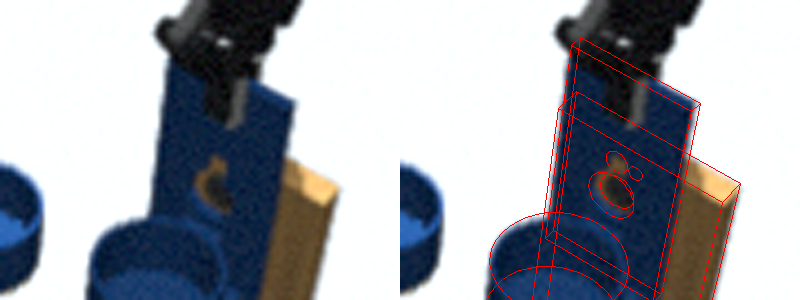

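The dark head shows inside the keyhole opening at about (215,190) in the crop, and there is no contact force. I'll keep going in.

```bash
python3 -m handwheel '[{"tx":0,"ty":-0.004,"tz":0,"ax":0,"ay":0,"az":0,"jaw":-1},{"tx":0,"ty":-0.003,"tz":0,"ax":0,"ay":0,"az":0,"jaw":-1},{"tx":0,"ty":-0.003,"tz":0,"ax":0,"ay":0,"az":0,"jaw":-1},{"tx":0,"ty":-0.0025,"tz":0,"ax":0,"ay":0,"az":0,"jaw":-1},{"tx":0,"ty":0,"tz":0,"ax":0,"ay":0,"az":0,"jaw":-1},{"tx":0,"ty":0,"tz":0,"ax":0,"ay":0,"az":0,"jaw":-1},{"tx":0,"ty":0,"tz":0,"ax":0,"ay":0,"az":0,"jaw":-1},{"tx":0,"ty":0,"tz":0,"ax":0,"ay":0,"az":0,"jaw":-1},{"tx":0,"ty":0,"tz":0,"ax":0,"ay":0,"az":0,"jaw":-1},{"tx":0,"ty":0,"tz":0,"ax":0,"ay":0,"az":0,"jaw":-1}]' 80
```

```text
time: 14.45
ee_pos: [0.526, 0.2503, 0.2263]
tcp_rot: [-180.0, -2.0, 2.0]
wrist_force: [-0.8, -0.2, -3.1]
opening: 0.0068
grasp_force: 79.5
```

```bash
python3 -m handwheel '[{"tx":0,"ty":0,"tz":0.005,"ax":0,"ay":0,"az":0,"jaw":-1},{"tx":0,"ty":0,"tz":0.005,"ax":0,"ay":0,"az":0,"jaw":-1},{"tx":0,"ty":0,"tz":0.005,"ax":0,"ay":0,"az":0,"jaw":-1},{"tx":0,"ty":0,"tz":0.005,"ax":0,"ay":0,"az":0,"jaw":-1},{"tx":0,"ty":0,"tz":0.004,"ax":0,"ay":0,"az":0,"jaw":-1},{"tx":0,"ty":0,"tz":0,"ax":0,"ay":0,"az":0,"jaw":-1},{"tx":0,"ty":0,"tz":0,"ax":0,"ay":0,"az":0,"jaw":-1},{"tx":0,"ty":0,"tz":0,"ax":0,"ay":0,"az":0,"jaw":-1},{"tx":0,"ty":0,"tz":0,"ax":0,"ay":0,"az":0,"jaw":-1},{"tx":0,"ty":0,"tz":0,"ax":0,"ay":0,"az":0,"jaw":-1}]' 80; python3 - <<'E'
from h import *
plan([.5265,.2505,.2],2)
E
```

```text
time: 15.7
ee_pos: [0.5269, 0.2504, 0.2023]
tcp_rot: [-180.0, -2.0, 2.0]
wrist_force: [-0.7, -0.3, -4.0]
opening: 0.0066
grasp_force: 79.4
q [  25.8    7.2    9.2   90.2   -0.8 -156.2] p [0.5269 0.2504 0.2023] rpy [-179.99   -2.01    1.99] F [-0.7 -0.3 -4. ] t 15.7
shift, tool now: [-0.0004 -0.0001  0.0023]  tool goal: [-0.0004 -0.0001  0.0023]  turn: [-0.01 -2.01 -0.01]
```

```bash
python3 -m handwheel '[{"tx":0,"ty":0,"tz":0.001,"ax":0,"ay":0,"az":0,"jaw":-1},{"tx":0,"ty":0,"tz":0.001,"ax":0,"ay":0,"az":0,"jaw":-1},{"tx":0,"ty":0,"tz":0.001,"ax":0,"ay":0,"az":0,"jaw":-1},{"tx":0,"ty":0,"tz":0,"ax":0,"ay":0,"az":0,"jaw":-1},{"tx":0,"ty":0,"tz":0,"ax":0,"ay":0,"az":0,"jaw":-1},{"tx":0,"ty":0,"tz":0,"ax":0,"ay":0,"az":0,"jaw":-1},{"tx":0,"ty":0,"tz":0,"ax":0,"ay":0,"az":0,"jaw":-1},{"tx":0,"ty":0,"tz":0,"ax":0,"ay":0,"az":0,"jaw":-1},{"tx":0,"ty":0,"tz":0,"ax":0,"ay":0,"az":0,"jaw":-1},{"tx":0,"ty":0,"tz":0,"ax":0,"ay":0,"az":0,"jaw":-1}]' 80
```

```text
time: 16.95
ee_pos: [0.527, 0.2504, 0.2002]
tcp_rot: [-180.0, -2.1, 2.0]
wrist_force: [-2.4, -0.8, 5.9]
opening: 0.0064
grasp_force: 80.7
```

Wrist force flipped from −4 to +6 N, so the holder is resting on the screw. I'll release and lift.

```bash
python3 -m handwheel '[{"tx":0,"ty":0,"tz":0,"ax":0,"ay":0,"az":0,"jaw":-0.8},{"tx":0,"ty":0,"tz":0,"ax":0,"ay":0,"az":0,"jaw":-0.6},{"tx":0,"ty":0,"tz":0,"ax":0,"ay":0,"az":0,"jaw":-0.3},{"tx":0,"ty":0,"tz":0,"ax":0,"ay":0,"az":0,"jaw":0},{"tx":0,"ty":0,"tz":0,"ax":0,"ay":0,"az":0,"jaw":0},{"tx":0,"ty":0,"tz":0,"ax":0,"ay":0,"az":0,"jaw":0},{"tx":0,"ty":0,"tz":-0.025,"ax":0,"ay":0,"az":0,"jaw":0},{"tx":0,"ty":0,"tz":-0.045,"ax":0,"ay":0,"az":0,"jaw":0},{"tx":0,"ty":0,"tz":-0.045,"ax":0,"ay":0,"az":0,"jaw":0},{"tx":0,"ty":0,"tz":-0.045,"ax":0,"ay":-2,"az":0,"jaw":0}]' 80
python3 - <<'E'
from h import *
plan([.4868,-.2753,.36],0)
S=optics.camera("scene");T=optics.camera("top")
h=edges([.528,.2025,92,.077],HOLD+ENTRY)
cv2.imwrite("pics/s5.png",S["color"][:,:,::-1]);cv2.imwrite("pics/t5.png",T["color"][:,:,::-1])
tt=edges([.4868,-.2753,0],TUMB)
cv2.imwrite("pics/o5.png",np.vstack([np.hstack([tile(S,320,120,100,[]),tile(S,320,120,100,h)]),np.hstack([tile(S,165,265,100,tt),tile(T,420,230,100,tt)])]))
E
```

```text
time: 18.2
ee_pos: [0.5206, 0.2501, 0.3614]
tcp_rot: [-180.0, -0.1, 2.0]
wrist_force: [1.0, -0.1, 0.4]
opening: 0.0428
grasp_force: 0.0
q [  25.6   14.9   36.5  111.5    0.  -156.4] p [0.5206 0.2501 0.3614] rpy [-1.7995e+02 -6.0000e-02  2.0100e+00] F [ 1.  -0.1  0.4] t 18.2
shift, tool now: [-0.0522  0.5238  0.0009]  tool goal: [-0.0338  0.5254  0.0014]  turn: [-0.05 -0.06  2.01]
```

View pics/o5.png

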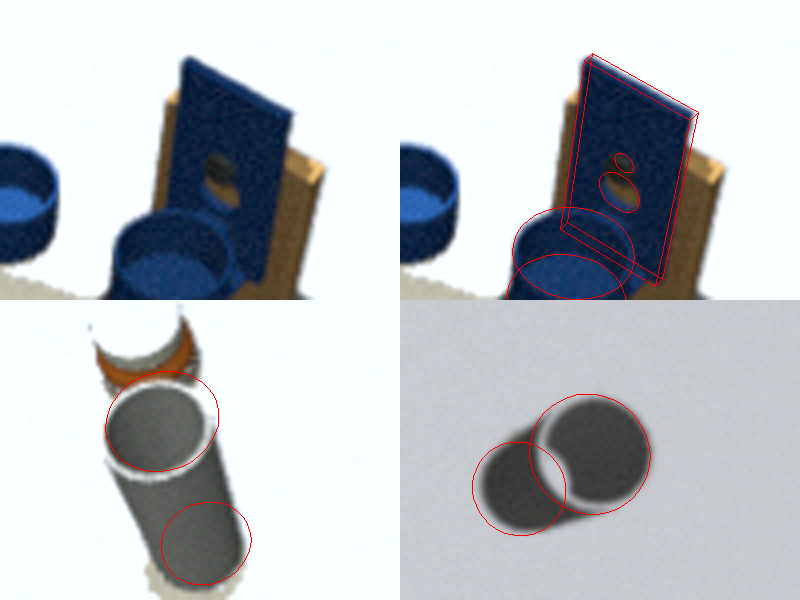

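The holder hangs on the screw, with the cup rim centre at crop (173,250), where the model puts it. The tumbler guess is about 4 mm off in y. I'll refine that by silhouette while moving over.

```bash
python3 - <<'E'
from h import *
S=optics.camera("scene");T=optics.camera("top")
g=lambda c:c["color"].astype(int).mean(2)
# top view: silhouette incl. bright rim of the tumbler against counter is weak; use dark-mask hull with rim inset 2 mm
I=[np.r_[cyl(.025,0.001),cyl(.0275,.15)]]
def hm(c,u,v,w,h,t):
    m=roi((g(c)<t).astype(np.uint8),u,v,w,h).astype(np.uint8);n,l,st,_=cv2.connectedComponentsWithStats(m);k=1+st[1:,4].argmax()
    pts=cv2.findContours((l==k).astype(np.uint8),0,1)[0][0];o=np.zeros(m.shape,np.uint8);cv2.fillConvexPoly(o,cv2.convexHull(pts),1);return o.astype(float)
oS=(S,hm(S,188,284,40,60,105));oT=(T,hm(T,430,240,60,60,85))
for o in([oS],[oT],[oS,oT]): 
    f=lambda p:sum(np.abs(mask(c,I,[p[0],p[1],0])-m).sum() for c,m in o)
    r=minimize(f,[.487,-.279],method="Nelder-Mead",options=dict(initial_simplex=[[.487,-.279],[.493,-.279],[.487,-.272]]));print(r.x,r.fun,o[0][1].sum())
E
python3 -m handwheel '[{"tx":0,"ty":0,"tz":0,"ax":0,"ay":0,"az":10,"jaw":1},{"tx":0,"ty":0,"tz":0,"ax":0,"ay":0,"az":10,"jaw":1},{"tx":0,"ty":0,"tz":0,"ax":0,"ay":0,"az":10,"jaw":1},{"tx":0,"ty":0,"tz":0,"ax":0,"ay":0,"az":10,"jaw":1},{"tx":0,"ty":0,"tz":0,"ax":0,"ay":0,"az":10,"jaw":1},{"tx":0,"ty":0,"tz":0,"ax":0,"ay":0,"az":10,"jaw":1},{"tx":0,"ty":0,"tz":0,"ax":0,"ay":0,"az":10,"jaw":1},{"tx":0,"ty":0,"tz":0,"ax":0,"ay":0,"az":10,"jaw":1},{"tx":0,"ty":0,"tz":0,"ax":0,"ay":0,"az":10,"jaw":1},{"tx":0.048,"ty":0.0047,"tz":0,"ax":0,"ay":0,"az":0,"jaw":1}]' 40
python3 -m handwheel '[{"tx":0.048,"ty":0.0047,"tz":0.016,"ax":0,"ay":0,"az":0,"jaw":1},{"tx":0.048,"ty":0.0047,"tz":0.016,"ax":0,"ay":0,"az":0,"jaw":1},{"tx":0.048,"ty":0.0047,"tz":0.016,"ax":0,"ay":0,"az":0,"jaw":1},{"tx":0.048,"ty":0.0047,"tz":0.016,"ax":0,"ay":0,"az":0,"jaw":1},{"tx":0.048,"ty":0.0047,"tz":0.016,"ax":0,"ay":0,"az":0,"jaw":1},{"tx":0.048,"ty":0.0047,"tz":0.016,"ax":0,"ay":0,"az":0,"jaw":1},{"tx":0.048,"ty":0.0047,"tz":0.016,"ax":0,"ay":0,"az":0,"jaw":1},{"tx":0.048,"ty":0.0047,"tz":0.016,"ax":0,"ay":0,"az":0,"jaw":1},{"tx":0.048,"ty":0.0047,"tz":0.016,"ax":0,"ay":0,"az":0,"jaw":1},{"tx":0.048,"ty":0.0047,"tz":0.016,"ax":0,"ay":0,"az":0,"jaw":1}]' 40
```

```text
[ 0.50892317 -0.29103109] 355.36078431372545 889.0
[ 0.48707571 -0.27892491] 516.070588235294 529.0
[ 0.49213166 -0.28382009] 940.4705882352941 889.0
time: 19.65
ee_pos: [0.5181, 0.2032, 0.3563]
tcp_rot: [179.8, -0.0, -88.0]
wrist_force: [0.7, 0.3, 0.6]
opening: 0.0855
grasp_force: 0.0
time: 20.9
ee_pos: [0.4868, -0.2804, 0.197]
tcp_rot: [179.9, 0.1, -88.0]
wrist_force: [0.1, 0.6, 0.6]
opening: 0.0857
grasp_force: 0.0
```

```bash
python3 - <<'E'
from h import *
S=optics.camera("scene");T=optics.camera("top")
print(ray(S,203.6,297.1,.15),ray(T,467.6,268,.15),ray(T,420+(518-400+.5)/4-.5,230+(487-300+.5)/4-.5,0))
I=cv2.imread("pics/s5.png").astype(int).mean(2);J=cv2.imread("pics/t5.png").astype(int).mean(2)
print(I[297,185:225].round());print(J[268,445:490].round());print(J[245:290,470].round())
E
```

```text
[ 0.48871883 -0.28113382  0.15      ] [ 0.48675022 -0.27644048  0.15      ] [ 0.48756359 -0.27495487  0.        ]
[172. 173. 171. 172. 173. 167.  86.  44.  45.  47.  50.  51.  56.  56.
  58.  56.  59.  58.  58.  59.  66.  63.  66.  67.  63.  66.  67.  65.
  67.  61.  69. 126. 134. 110. 154. 172. 171. 174. 173. 172.]
[ 46.  33.  37.  36.  37.  35.  38.  35.  44.  80. 117. 121. 113.  92.
  67.  48.  42.  43.  41.  42.  42.  42.  41.  40.  39.  43.  40.  41.
  42.  40.  41.  41.  38.  39.  43.  41.  50.  80. 116. 132. 135. 136.
 136. 135. 136.]
[136. 137. 136. 135. 136. 136. 133. 129. 123.  99.  65.  48.  45.  43.
  44.  44.  45.  43.  41.  41.  43.  42.  41.  43.  40.  43.  41.  40.
  42.  40.  39.  42.  41.  43.  43.  68. 104. 106. 108. 130. 135. 136.
 136. 136. 135.]
```

```bash
python3 -m handwheel '[{"tx":-0.001,"ty":-0.0005,"tz":0.02,"ax":0,"ay":0,"az":0,"jaw":1},{"tx":0,"ty":0,"tz":0.02,"ax":0,"ay":0,"az":0,"jaw":1},{"tx":0,"ty":0,"tz":0.02,"ax":0,"ay":0,"az":0,"jaw":1},{"tx":0,"ty":0,"tz":0.02,"ax":0,"ay":0,"az":0,"jaw":1},{"tx":0,"ty":0,"tz":0.01,"ax":0,"ay":0,"az":0,"jaw":1},{"tx":0,"ty":0,"tz":0,"ax":0,"ay":0,"az":0,"jaw":0.6},{"tx":0,"ty":0,"tz":0,"ax":0,"ay":0,"az":0,"jaw":0.4},{"tx":0,"ty":0,"tz":0,"ax":0,"ay":0,"az":0,"jaw":0.2},{"tx":0,"ty":0,"tz":0,"ax":0,"ay":0,"az":0,"jaw":-0.2},{"tx":0,"ty":0,"tz":0,"ax":0,"ay":0,"az":0,"jaw":-0.2}]' 30
```

```text
time: 22.25
ee_pos: [0.4889, -0.2785, 0.1101]
tcp_rot: [-179.9, -0.0, -88.0]
wrist_force: [-1.8, -0.2, 6.4]
opening: 0.0579
grasp_force: 32.6
```

```bash
python3 -m handwheel '[{"tx":0,"ty":0,"tz":-0.015,"ax":0,"ay":0,"az":0,"jaw":-0.2},{"tx":0,"ty":0,"tz":-0.04,"ax":0,"ay":0,"az":0,"jaw":-0.2},{"tx":0,"ty":0,"tz":-0.05,"ax":0,"ay":0,"az":0,"jaw":-0.2},{"tx":0,"ty":0,"tz":-0.04,"ax":0,"ay":0,"az":0,"jaw":-0.2},{"tx":-0.01,"ty":-0.0012,"tz":-0.015,"ax":0,"ay":0,"az":0,"jaw":-0.2},{"tx":-0.03,"ty":-0.0036,"tz":0,"ax":0,"ay":0,"az":0,"jaw":-0.2},{"tx":-0.045,"ty":-0.0052,"tz":0,"ax":0,"ay":0,"az":0,"jaw":-0.2},{"tx":-0.045,"ty":-0.0052,"tz":0,"ax":0,"ay":0,"az":0,"jaw":-0.2},{"tx":-0.045,"ty":-0.0052,"tz":0,"ax":0,"ay":0,"az":0,"jaw":-0.2},{"tx":-0.045,"ty":-0.0052,"tz":0,"ax":0,"ay":0,"az":0,"jaw":-0.2}]' 40
python3 -m handwheel '[{"tx":-0.045,"ty":-0.0052,"tz":0,"ax":0,"ay":0,"az":0,"jaw":-0.2},{"tx":-0.045,"ty":-0.0052,"tz":0,"ax":0,"ay":0,"az":0,"jaw":-0.2},{"tx":-0.045,"ty":-0.0052,"tz":0,"ax":0,"ay":0,"az":0,"jaw":-0.2},{"tx":-0.045,"ty":-0.0052,"tz":0,"ax":0,"ay":0,"az":0,"jaw":-0.2},{"tx":-0.04,"ty":-0.0052,"tz":0,"ax":0,"ay":0,"az":0,"jaw":-0.2},{"tx":-0.03,"ty":-0.004,"tz":0,"ax":0,"ay":0,"az":0,"jaw":-0.2},{"tx":0,"ty":0,"tz":0,"ax":0,"ay":0,"az":0,"jaw":-0.2},{"tx":0,"ty":0,"tz":0,"ax":0,"ay":0,"az":0,"jaw":-0.2},{"tx":0,"ty":0,"tz":0,"ax":0,"ay":0,"az":0,"jaw":-0.2},{"tx":0,"ty":0,"tz":0,"ax":0,"ay":0,"az":0,"jaw":-0.2}]' 40
python3 - <<'E'
from h import *
plan([.528,.2025,.215],-88)
e=telemetry.get_obs()["ee_pos"]
S=optics.camera("scene");T=optics.camera("top")
h=edges([.528,.2025,92,.077],HOLD)+edges([e[0],e[1],0,e[2]-.110],TUMB)
cv2.imwrite("pics/o6.png",np.vstack([np.hstack([tile(S,290,100,140,[]),tile(T,150,180,140,[])]),np.hstack([tile(S,290,100,140,h),tile(T,150,180,140,h)])]))
E
```

```text
time: 23.5
ee_pos: [0.5059, -0.0555, 0.2681]
tcp_rot: [179.9, 0.0, -88.0]
wrist_force: [0.8, -0.9, -1.0]
opening: 0.0573
grasp_force: 43.3
time: 24.75
ee_pos: [0.5278, 0.1926, 0.2693]
tcp_rot: [-180.0, 0.0, -88.1]
wrist_force: [0.3, 0.5, -0.5]
opening: 0.0574
grasp_force: 43.3
q [ 20.1   7.7  17.3  99.6   0.  -71.9] p [0.5278 0.1926 0.2693] rpy [-1.7998e+02  1.0000e-02 -8.8080e+01] F [ 0.3  0.5 -0.5] t 24.75
shift, tool now: [-0.0098 -0.0006  0.0543]  tool goal: [-0.0098 -0.0006  0.0543]  turn: [-0.02  0.01 -0.08]
```

View pics/o6.png

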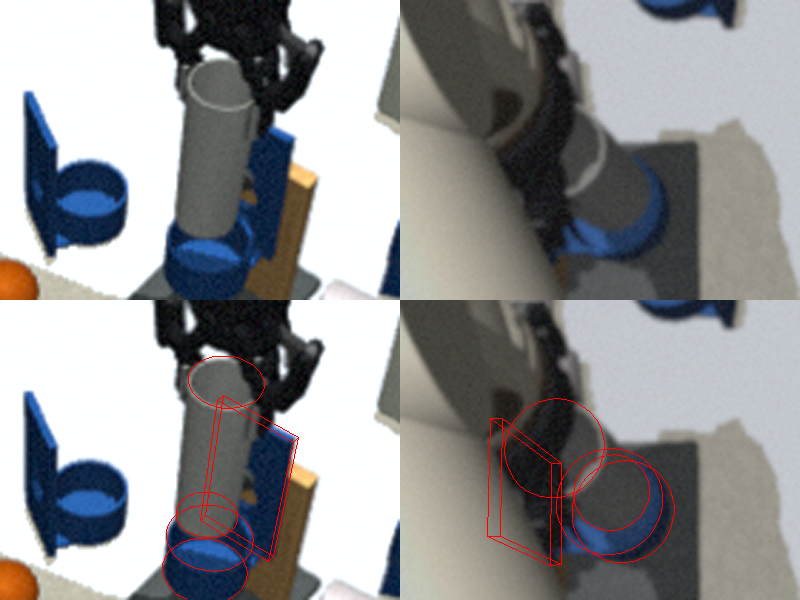

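The tumbler hangs upright in the gripper: its foot is at about (207,236) in the scene crop, above the cup opening, and it matches the model. I'm lowering it in.

```bash
python3 -m handwheel '[{"tx":-0.006,"ty":0,"tz":0,"ax":0,"ay":0,"az":0,"jaw":-0.2},{"tx":-0.006,"ty":0,"tz":0.005,"ax":0,"ay":0,"az":0,"jaw":-0.2},{"tx":0,"ty":0,"tz":0.012,"ax":0,"ay":0,"az":0,"jaw":-0.2},{"tx":0,"ty":0,"tz":0.012,"ax":0,"ay":0,"az":0,"jaw":-0.2},{"tx":0,"ty":0,"tz":0.008,"ax":0,"ay":0,"az":0,"jaw":-0.2},{"tx":0,"ty":0,"tz":0.008,"ax":0,"ay":0,"az":0,"jaw":-0.2},{"tx":0,"ty":0,"tz":0.008,"ax":0,"ay":0,"az":0,"jaw":-0.2},{"tx":0,"ty":0,"tz":0,"ax":0,"ay":0,"az":0,"jaw":-0.2},{"tx":0,"ty":0,"tz":0,"ax":0,"ay":0,"az":0,"jaw":-0.2},{"tx":0,"ty":0,"tz":0,"ax":0,"ay":0,"az":0,"jaw":-0.2}]' 40
```

```text
time: 26.1
ee_pos: [0.5275, 0.2054, 0.2166]
tcp_rot: [-180.0, 0.0, -88.0]
wrist_force: [1.7, -0.3, -1.7]
opening: 0.0573
grasp_force: 43.3
```

```bash
python3 -m handwheel '[{"tx":0,"ty":0,"tz":0.005,"ax":0,"ay":0,"az":0,"jaw":-0.2},{"tx":0,"ty":0,"tz":0.005,"ax":0,"ay":0,"az":0,"jaw":-0.2},{"tx":0,"ty":0,"tz":0.005,"ax":0,"ay":0,"az":0,"jaw":-0.2},{"tx":0,"ty":0,"tz":0.004,"ax":0,"ay":0,"az":0,"jaw":-0.2},{"tx":0,"ty":0,"tz":0,"ax":0,"ay":0,"az":0,"jaw":-0.2},{"tx":0,"ty":0,"tz":0,"ax":0,"ay":0,"az":0,"jaw":-0.2},{"tx":0,"ty":0,"tz":0,"ax":0,"ay":0,"az":0,"jaw":-0.2},{"tx":0,"ty":0,"tz":0,"ax":0,"ay":0,"az":0,"jaw":-0.2},{"tx":0,"ty":0,"tz":0,"ax":0,"ay":0,"az":0,"jaw":-0.2},{"tx":0,"ty":0,"tz":0,"ax":0,"ay":0,"az":0,"jaw":-0.2}]' 40
```

```text
time: 27.35
ee_pos: [0.5273, 0.2054, 0.1972]
tcp_rot: [-180.0, 0.0, -88.0]
wrist_force: [-0.1, -0.2, -1.2]
opening: 0.0575
grasp_force: 43.3
```

```bash
python3 -m handwheel '[{"tx":0,"ty":0,"tz":0.001,"ax":0,"ay":0,"az":0,"jaw":-0.2},{"tx":0,"ty":0,"tz":0.001,"ax":0,"ay":0,"az":0,"jaw":-0.2},{"tx":0,"ty":0,"tz":0.001,"ax":0,"ay":0,"az":0,"jaw":-0.2},{"tx":0,"ty":0,"tz":0,"ax":0,"ay":0,"az":0,"jaw":-0.2},{"tx":0,"ty":0,"tz":0,"ax":0,"ay":0,"az":0,"jaw":-0.2},{"tx":0,"ty":0,"tz":0,"ax":0,"ay":0,"az":0,"jaw":-0.2},{"tx":0,"ty":0,"tz":0,"ax":0,"ay":0,"az":0,"jaw":-0.2},{"tx":0,"ty":0,"tz":0,"ax":0,"ay":0,"az":0,"jaw":-0.2},{"tx":0,"ty":0,"tz":0,"ax":0,"ay":0,"az":0,"jaw":-0.2},{"tx":0,"ty":0,"tz":0,"ax":0,"ay":0,"az":0,"jaw":-0.2}]' 40
```

```text
time: 28.6
ee_pos: [0.5273, 0.2054, 0.1942]
tcp_rot: [-180.0, 0.0, -88.0]
wrist_force: [0.5, -0.3, -0.7]
opening: 0.0575
grasp_force: 43.3
```

```bash
python3 -m handwheel '[{"tx":0,"ty":0,"tz":0.001,"ax":0,"ay":0,"az":0,"jaw":-0.2},{"tx":0,"ty":0,"tz":0.001,"ax":0,"ay":0,"az":0,"jaw":-0.2},{"tx":0,"ty":0,"tz":0.0005,"ax":0,"ay":0,"az":0,"jaw":-0.2},{"tx":0,"ty":0,"tz":0,"ax":0,"ay":0,"az":0,"jaw":-0.2},{"tx":0,"ty":0,"tz":0,"ax":0,"ay":0,"az":0,"jaw":-0.2},{"tx":0,"ty":0,"tz":0,"ax":0,"ay":0,"az":0,"jaw":-0.2},{"tx":0,"ty":0,"tz":0,"ax":0,"ay":0,"az":0,"jaw":-0.2},{"tx":0,"ty":0,"tz":0,"ax":0,"ay":0,"az":0,"jaw":-0.2},{"tx":0,"ty":0,"tz":0,"ax":0,"ay":0,"az":0,"jaw":-0.2},{"tx":0,"ty":0,"tz":0,"ax":0,"ay":0,"az":0,"jaw":-0.2}]' 40
```

```text
time: 29.85
ee_pos: [0.5273, 0.2054, 0.1917]
tcp_rot: [-180.0, 0.0, -88.0]
wrist_force: [-0.4, 0.1, -0.7]
opening: 0.0574
grasp_force: 43.4
```

```bash
python3 -m handwheel '[{"tx":0,"ty":0,"tz":0.001,"ax":0,"ay":0,"az":0,"jaw":-0.2},{"tx":0,"ty":0,"tz":0.001,"ax":0,"ay":0,"az":0,"jaw":-0.2},{"tx":0,"ty":0,"tz":0,"ax":0,"ay":0,"az":0,"jaw":-0.2},{"tx":0,"ty":0,"tz":0,"ax":0,"ay":0,"az":0,"jaw":-0.2},{"tx":0,"ty":0,"tz":0,"ax":0,"ay":0,"az":0,"jaw":-0.2},{"tx":0,"ty":0,"tz":0,"ax":0,"ay":0,"az":0,"jaw":-0.2},{"tx":0,"ty":0,"tz":0,"ax":0,"ay":0,"az":0,"jaw":-0.2},{"tx":0,"ty":0,"tz":0,"ax":0,"ay":0,"az":0,"jaw":-0.2},{"tx":0,"ty":0,"tz":0,"ax":0,"ay":0,"az":0,"jaw":-0.2},{"tx":0,"ty":0,"tz":0,"ax":0,"ay":0,"az":0,"jaw":-0.2}]' 40
```

```text
time: 31.1
ee_pos: [0.5274, 0.2054, 0.1913]
tcp_rot: [-179.9, 0.0, -88.0]
wrist_force: [-3.0, -1.5, 11.1]
opening: 0.0572
grasp_force: 44.2
```

Floor contact at z = .191, as predicted. I'll ease off the press, open, and lift out.

```bash
python3 -m handwheel '[{"tx":0,"ty":0,"tz":-0.0013,"ax":0,"ay":0,"az":0,"jaw":-0.2},{"tx":0,"ty":0,"tz":0,"ax":0,"ay":0,"az":0,"jaw":0.4},{"tx":0,"ty":0,"tz":0,"ax":0,"ay":0,"az":0,"jaw":0.5},{"tx":0,"ty":0,"tz":0,"ax":0,"ay":0,"az":0,"jaw":0.7},{"tx":0,"ty":0,"tz":0,"ax":0,"ay":0,"az":0,"jaw":0.9},{"tx":0,"ty":0,"tz":0,"ax":0,"ay":0,"az":0,"jaw":1},{"tx":0,"ty":0,"tz":0,"ax":0,"ay":0,"az":0,"jaw":1},{"tx":0,"ty":0,"tz":0,"ax":0,"ay":0,"az":0,"jaw":1},{"tx":0,"ty":0,"tz":-0.01,"ax":0,"ay":0,"az":0,"jaw":1},{"tx":0,"ty":0,"tz":-0.02,"ax":0,"ay":0,"az":0,"jaw":1}]' 30
python3 -m handwheel '[{"tx":0,"ty":0,"tz":-0.03,"ax":0,"ay":0,"az":0,"jaw":1},{"tx":0,"ty":0,"tz":-0.03,"ax":0,"ay":0,"az":0,"jaw":1},{"tx":0,"ty":0,"tz":-0.03,"ax":0,"ay":0,"az":0,"jaw":1},{"tx":0,"ty":0,"tz":-0.03,"ax":0,"ay":0,"az":0,"jaw":1},{"tx":0.05,"ty":0,"tz":0,"ax":0,"ay":0,"az":0,"jaw":1},{"tx":0.05,"ty":0,"tz":0,"ax":0,"ay":0,"az":0,"jaw":1},{"tx":0.05,"ty":0,"tz":0,"ax":0,"ay":0,"az":0,"jaw":1},{"tx":0,"ty":0,"tz":0,"ax":0,"ay":0,"az":0,"jaw":1},{"tx":0,"ty":0,"tz":0,"ax":0,"ay":0,"az":0,"jaw":1},{"tx":0,"ty":0,"tz":0,"ax":0,"ay":0,"az":0,"jaw":1}]' 30
python3 - <<'E'
from h import *
S=optics.camera("scene");T=optics.camera("top")
h=edges([.528,.2045,92,.077],HOLD)+edges([.528,.2045,0,.082],TUMB)
cv2.imwrite("pics/o7.png",np.vstack([np.hstack([tile(S,290,100,140,[]),tile(T,150,180,140,[])]),np.hstack([tile(S,290,100,140,h),tile(T,150,180,140,h)])]))
E
```

```text
time: 32.35
ee_pos: [0.527, 0.2052, 0.2213]
tcp_rot: [180.0, -0.0, -88.0]
wrist_force: [-0.1, 1.0, 0.3]
opening: 0.0854
grasp_force: 0.0
time: 33.6
ee_pos: [0.5325, 0.0563, 0.3411]
tcp_rot: [-180.0, 0.0, -87.9]
wrist_force: [-0.1, -1.0, 0.1]
opening: 0.0858
grasp_force: 0.0
```

View pics/o7.png

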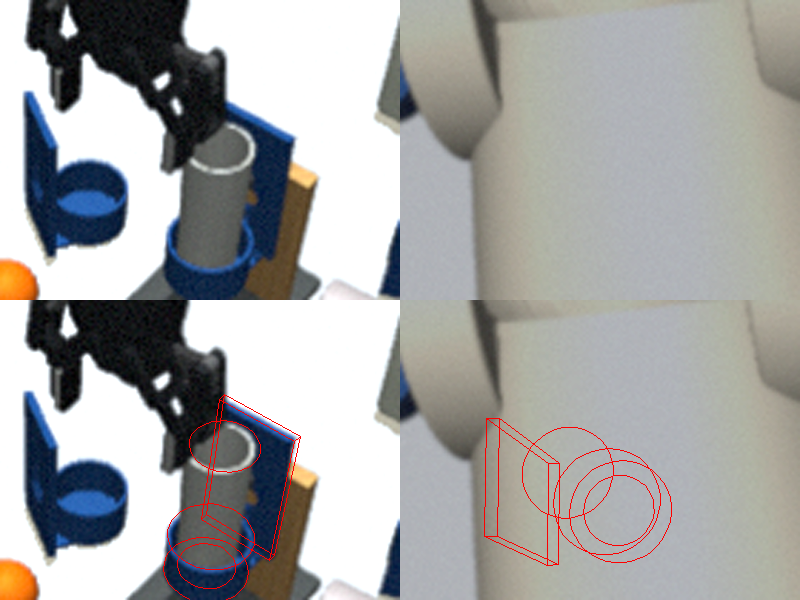

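The tumbler stands upright in the cup, with its rim at about (222,147) in the scene crop. The holder hangs on the screw, and the gripper is clear.

```bash
python3 -c "
from workcell import workorder
print(workorder.job_done())"
```

```text
the job is handed in; nothing more can be done
None
```

I hung the blue holder on the screw, set the tumbler upright in its cup, let go of both and handed the job in at about 34 s. The hand-in gave no verdict, and although the plate was pressed against the stand once on the way (39 N read at the wrist), the last scene picture shows both in place.

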